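# Move the heat-run parts to the test jig in channel order

## Robot

A 7-joint arm with a two-finger parallel gripper is mounted at the origin on the work surface. World frame = base frame: x ahead of the robot, y to its left, z up, the work surface at z = 0. Lengths are in m, angles in degrees, forces in N, time in s.
With the tool pointing down it reaches from about 0.35 to 0.9 m from the base axis. Payload 19.9 kg.
Tool frame: the origin (TCP) lies midway between the tips of the shut fingers; the grasp point (between the pads) lies env.hold_point_z behind it (env.hold_point_z is the distance from the TCP to the grasp point, in m); z points along the fingers, y is the line along which they close (so a half turn about z gives the same grasp; the last joint's range is limited). The gripper opens to 94 mm and grips with 3 to 60 N. Pads are 16 mm wide; open, the fingers measure 119 mm over their backs; the gripper's body (75 mm by 177 mm) begins 78 mm behind the grasp point.
Start: joints at [-72.164, 23.915, -0.59, 92.452, 0.269, 63.638, -3.037], TCP at [0.216, 0.586, 0.205] pointing down, gripper open.
Joint ranges: [-161.28, 161.28], [-22.2, 115.67], [-73.04, 71.86], [3.21, 147.25], [-68.34, 248.33], [10.77, 114.83], [-161.83, 161.83]. Speed limits (degrees/s): [108.29, 108.29, 136.94, 136.94, 172.46, 172.46, 172.46].

## Interface

Orientations are given as [roll, pitch, yaw] about the fixed x, y, z axes, in that order (R = Rz(yaw) Ry(pitch) Rx(roll)).
In Python, from workcell import sensors, vision, hand_in, env gives the robot as it stands.
- The arm moves only by the tool carry_out, never from a script. Its argument "rows" is a list of rows, each a list of 7 numbers: the shift along the tool's x, y, z in m, then the turn, a rotation vector about the tool's x, y, z in rad, then the opening, from 0 (shut) to 1 (fully open). In form: [[dx, dy, dz, wx, wy, wz, hand], ...]. A call has 1 to 10 rows; each row shifts and turns the commanded pose from where the row before left it, along the tool's axes as they then stand; what a row does not reach is not made up. A row lasts 1/12 s, in which the tool goes at most 41.7 mm and 7.16 degrees, less where a joint would pass 70% of its speed; a pose out of reach is approached as far as the arm can. A call with a gripper value outside its range is refused whole. The fingers move at their own pace and stop on an object; "force" is the grip in N (left out, the last holds). Time passes only in rows, so rows that do not move let the fingers close. It gives the time, the measured TCP pose, the force, the opening and the grip force at its end, in the units of the state.
- sensors.read_state(): the state, without advancing time (a new reading comes with each control period).
- vision.capture(name): name is "scene" or "top"; returns a dict with "image" (400x640x3 uint8, red, green, blue), "z_map" (400x640 float32, m along the optical axis (not along the pixel's ray), 0 where there is no reading), "intrinsics" (3x3 intrinsics, pixels), "camera_from_world" (4x4, takes a point from world to camera coordinates). Camera axes: x right, y down, z forward; pixel columns grow to the right and rows downward; lengths in m; the calibration is good to about 2 mm. A picture is of the moment at which its call begins.
- hand_in(): hands the job in; it is judged then, once.
The state is a dict: "time": time; "joints": joint angles; "qd": joint speeds; "joint_torque": joint torques, N m; "position": TCP position; "eef_rot": TCP orientation; "ft_force": force on the tool from outside, world axes, zero at the start; "torque": the same for the moment, N m; "grip_width": opening from 0.0 (shut) to 1.0 (fully open); "grip_force": force on a finger pad.
Only numpy, scipy, OpenCV 4.12 (cv2) and the standard library are available. Lean on these libraries where they do the work, as an engineer would, in place of code of your own. Each camera call takes 0.05 s, during which the arm holds its last target. There are 200 camera calls.

## Task

The four filter parts standing on the dark finned heat-run plate are due on the low test jig with the four white pads, in the same channel order; on both, channel one is the place next to the pair of binding posts. So that the log stays right, move them one at a time working along the row: first the part beside the plate's posts onto the pad beside the jig's posts, then the next one onto the next pad, and so on to the far end. Stand each upright in the middle of its pad, without ever tipping one over, and leave all four standing there.

Things in the scene. Friction and masses are not known exactly. Their poses are not given: they have to be found in the camera images.
- choke_mid (a point): Iron-core choke, 0.3 kg: steel core 46 (x) by 20 (y) by 48 mm high; a brown winding with white flanges bulges to 40 mm in y (31 mm long in x). Grip across x by the core's end faces, 46 mm apart. This point is its centre, half-way up; z is up. At the start it stands in one of the plate's four channels, x across the row within 0.25 rad. Its yaw on the pad does not matter.
- toroid_mid (a point): Copper-wound ring choke, 0.13 kg, on edge in a black base: ring in the y-z plane, 22 mm thick in x; base 26 (x) by 42 (y) by 7 mm; 48 mm high in all. Grip across x, 22 mm. This point is its centre, half-way up; z is up. At the start it stands in one of the plate's four channels, x across the row within 0.25 rad. Its yaw on the pad does not matter.
- can_mid (a point): Round capacitor can, near-black with a metal disc on top, 35 mm diameter, 48 mm high, 0.08 kg. Grip it across the row. This point is its centre, half-way up; z is up. At the start it stands in one of the plate's four channels.
- film_mid (a point): Plain grey box-shaped film capacitor, 30 (x) by 42 (y) by 48 mm high, 0.1 kg. Grip across x, 30 mm. This point is its centre, half-way up; z is up. At the start it stands in one of the plate's four channels, x across the row within 0.25 rad. Its yaw on the pad does not matter.
- plate: Start: fixed dark finned heat sink, 110 (x) by 316 mm (y -138 to +178), any yaw. Origin on the bench under the row's middle. Four brown 60 mm pads, tops 34 mm above the bench, centres at x 0, y +102 (channel one, next to the binding posts), +34, -34, -102 mm. The red and black posts: y +156 mm, 66 mm high.
- jig: Goal: fixed low box, grey top and blue sides, x -58 to +82, y -138 to +178 mm, any yaw. Origin on the bench under the row's middle. Four white 60 mm pads, tops 34 mm above the bench, centres at x 0, y +102 (channel one, next to the binding posts), +34, -34, -102 mm. Red and black posts: y +156 mm, 66 mm high. Lamps at x +58 mm, 34 mm high.
- nest_1: The jig's pad of channel one, next to the binding posts: a flat white pad fixed on the jig, 60 by 58 mm, 4 mm thick, with a brass strip along two edges. Its origin is the centre of its underside (30 mm above the bench), axes as the jig's.
- nest_2: The jig's pad of channel two: a flat white pad fixed on the jig, 60 by 58 mm, 4 mm thick, with a brass strip along two edges. Its origin is the centre of its underside (30 mm above the bench), axes as the jig's.
- nest_3: The jig's pad of channel three: a flat white pad fixed on the jig, 60 by 58 mm, 4 mm thick, with a brass strip along two edges. Its origin is the centre of its underside (30 mm above the bench), axes as the jig's.
- nest_4: The jig's pad of channel four, farthest from the binding posts: a flat white pad fixed on the jig, 60 by 58 mm, 4 mm thick, with a brass strip along two edges. Its origin is the centre of its underside (30 mm above the bench), axes as the jig's.
Not all that is in view belongs to the job. What is meant by the part that bears toroid_mid is not yellow, and is the smaller of those in its own colour.

How it is judged (in metres and radians):
On the way, in this order (a step that is already met when the one before it is completed fails the run):
1. the part from the plate's first channel (next to its posts) stands on the jig's first pad; the other three still stand in their channels of the plate (((y of choke_mid in the frame of plate below 0.068 m and horizontal distance between choke_mid and plate below 0.13 m and height (world z) of choke_mid below 0.064 m) or (horizontal distance between choke_mid and nest_1 below 0.012 m and height (world z) of choke_mid below 0.064 m)) and ((y of toroid_mid in the frame of plate below 0.068 m and horizontal distance between toroid_mid and plate below 0.13 m and height (world z) of toroid_mid below 0.064 m) or (horizontal distance between toroid_mid and nest_1 below 0.012 m and height (world z) of toroid_mid below 0.064 m)) and ((y of can_mid in the frame of plate below 0.068 m and horizontal distance between can_mid and plate below 0.13 m and height (world z) of can_mid below 0.064 m) or (horizontal distance between can_mid and nest_1 below 0.012 m and height (world z) of can_mid below 0.064 m)) and ((y of film_mid in the frame of plate below 0.068 m and horizontal distance between film_mid and plate below 0.13 m and height (world z) of film_mid below 0.064 m) or (horizontal distance between film_mid and nest_1 below 0.012 m and height (world z) of film_mid below 0.064 m))), for 0.2 s.
2. the part from the plate's second channel stands on the jig's second pad, the first still on its pad; the other two still stand in their channels of the plate (((y of choke_mid in the frame of plate below 0 m and horizontal distance between choke_mid and plate below 0.13 m and height (world z) of choke_mid below 0.064 m) or (horizontal distance between choke_mid and nest_1 below 0.012 m and height (world z) of choke_mid below 0.064 m) or (horizontal distance between choke_mid and nest_2 below 0.012 m and height (world z) of choke_mid below 0.064 m)) and ((y of toroid_mid in the frame of plate below 0 m and horizontal distance between toroid_mid and plate below 0.13 m and height (world z) of toroid_mid below 0.064 m) or (horizontal distance between toroid_mid and nest_1 below 0.012 m and height (world z) of toroid_mid below 0.064 m) or (horizontal distance between toroid_mid and nest_2 below 0.012 m and height (world z) of toroid_mid below 0.064 m)) and ((y of can_mid in the frame of plate below 0 m and horizontal distance between can_mid and plate below 0.13 m and height (world z) of can_mid below 0.064 m) or (horizontal distance between can_mid and nest_1 below 0.012 m and height (world z) of can_mid below 0.064 m) or (horizontal distance between can_mid and nest_2 below 0.012 m and height (world z) of can_mid below 0.064 m)) and ((y of film_mid in the frame of plate below 0 m and horizontal distance between film_mid and plate below 0.13 m and height (world z) of film_mid below 0.064 m) or (horizontal distance between film_mid and nest_1 below 0.012 m and height (world z) of film_mid below 0.064 m) or (horizontal distance between film_mid and nest_2 below 0.012 m and height (world z) of film_mid below 0.064 m))), for 0.2 s.
3. the part from the plate's third channel stands on the jig's third pad, the first two still on theirs; the last still stands in its channel of the plate (((y of choke_mid in the frame of plate below -0.068 m and horizontal distance between choke_mid and plate below 0.13 m and height (world z) of choke_mid below 0.064 m) or (horizontal distance between choke_mid and nest_1 below 0.012 m and height (world z) of choke_mid below 0.064 m) or (horizontal distance between choke_mid and nest_2 below 0.012 m and height (world z) of choke_mid below 0.064 m) or (horizontal distance between choke_mid and nest_3 below 0.012 m and height (world z) of choke_mid below 0.064 m)) and ((y of toroid_mid in the frame of plate below -0.068 m and horizontal distance between toroid_mid and plate below 0.13 m and height (world z) of toroid_mid below 0.064 m) or (horizontal distance between toroid_mid and nest_1 below 0.012 m and height (world z) of toroid_mid below 0.064 m) or (horizontal distance between toroid_mid and nest_2 below 0.012 m and height (world z) of toroid_mid below 0.064 m) or (horizontal distance between toroid_mid and nest_3 below 0.012 m and height (world z) of toroid_mid below 0.064 m)) and ((y of can_mid in the frame of plate below -0.068 m and horizontal distance between can_mid and plate below 0.13 m and height (world z) of can_mid below 0.064 m) or (horizontal distance between can_mid and nest_1 below 0.012 m and height (world z) of can_mid below 0.064 m) or (horizontal distance between can_mid and nest_2 below 0.012 m and height (world z) of can_mid below 0.064 m) or (horizontal distance between can_mid and nest_3 below 0.012 m and height (world z) of can_mid below 0.064 m)) and ((y of film_mid in the frame of plate below -0.068 m and horizontal distance between film_mid and plate below 0.13 m and height (world z) of film_mid below 0.064 m) or (horizontal distance between film_mid and nest_1 below 0.012 m and height (world z) of film_mid below 0.064 m) or (horizontal distance between film_mid and nest_2 below 0.012 m and height (world z) of film_mid below 0.064 m) or (horizontal distance between film_mid and nest_3 below 0.012 m and height (world z) of film_mid below 0.064 m))), for 0.2 s.
At the end, for the whole second after the job is handed in: Each of the jig's four pads carries one of the four parts, its centre within 12 mm of the pad's centre seen from above, standing down on the pad (its centre at most 64 mm above the bench; 58 when it stands), upright within 0.15 rad and at rest, in the channel order it had on the plate (((horizontal distance between choke_mid and nest_1 below 0.012 m and height (world z) of choke_mid below 0.064 m) or (horizontal distance between choke_mid and nest_2 below 0.012 m and height (world z) of choke_mid below 0.064 m) or (horizontal distance between choke_mid and nest_3 below 0.012 m and height (world z) of choke_mid below 0.064 m) or (horizontal distance between choke_mid and nest_4 below 0.012 m and height (world z) of choke_mid below 0.064 m)) and ((horizontal distance between toroid_mid and nest_1 below 0.012 m and height (world z) of toroid_mid below 0.064 m) or (horizontal distance between toroid_mid and nest_2 below 0.012 m and height (world z) of toroid_mid below 0.064 m) or (horizontal distance between toroid_mid and nest_3 below 0.012 m and height (world z) of toroid_mid below 0.064 m) or (horizontal distance between toroid_mid and nest_4 below 0.012 m and height (world z) of toroid_mid below 0.064 m)) and ((horizontal distance between can_mid and nest_1 below 0.012 m and height (world z) of can_mid below 0.064 m) or (horizontal distance between can_mid and nest_2 below 0.012 m and height (world z) of can_mid below 0.064 m) or (horizontal distance between can_mid and nest_3 below 0.012 m and height (world z) of can_mid below 0.064 m) or (horizontal distance between can_mid and nest_4 below 0.012 m and height (world z) of can_mid below 0.064 m)) and ((horizontal distance between film_mid and nest_1 below 0.012 m and height (world z) of film_mid below 0.064 m) or (horizontal distance between film_mid and nest_2 below 0.012 m and height (world z) of film_mid below 0.064 m) or (horizontal distance between film_mid and nest_3 below 0.012 m and height (world z) of film_mid below 0.064 m) or (horizontal distance between film_mid and nest_4 below 0.012 m and height (world z) of film_mid below 0.064 m)) and angle between each of choke_mid, toroid_mid, can_mid, film_mid's own z axis and vertical below 0.15 rad and linear speed of each of choke, toroid, can, film below 0.02 m/s and angular speed of each of choke, toroid, can, film below 0.2 rad/s); the robot touches nothing.
It fails at once if a part is tipped over (more than 0.7 rad from upright) (angle between any of choke_mid, toroid_mid, can_mid, film_mid's own z axis and vertical above 0.7 rad).
It also fails if it takes over 109 s, if anything falls off the work surface, if the arm or the gripper's body presses on something with over 40 N, if the wrist force passes 120 N, or if a joint passes its speed limit or range.

## Working session

There is one attempt and no reset: what is moved stays moved. The work goes in short steps, Python scripts to look and compute and a tool call to move; the robot and the scene stay as the last step left them, time stands still between calls to the robot, and variables do not carry over. Pictures are saved under pics/ and viewed, at most 14 in all, crops included, and the job is handed in when it is done.

Besides the shell and the picture viewer there is one more tool, called after "Request:" as name([rows], argument=value, ...), one row to a line, values as JSON. carry_out: Moves the arm, as the interface text tells. Its arguments: {"type":"object","properties":{"rows":{"type":"array","items":{"type":"array","items":{"type":"number"}}},"force":{"type":"number"}},"required":["rows"]}

```bash
mkdir -p pics; python3 - <<'E'
from workcell import sensors, vision, env
import cv2
s=sensors.read_state(); print(s['time'],s['position'],s['eef_rot'],s['grip_width'],env.hold_point_z)
for n in ('scene','top'):
    c=vision.capture(n); cv2.imwrite(f'pics/{n}0.png',c['image'][:,:,::-1]); print(n,c['intrinsics'].tolist(),c['camera_from_world'].round(3).tolist(),(c['z_map']>0).mean())
E
```

```text
0.0 [0.21584218 0.58615042 0.2048407 ] [-1.79931328e+02  4.94413620e-03  1.59785520e+02] 0.9972575640696865 0.0188
scene [[400.7052638322048, 0.0, 322.40610341484273], [0.0, 400.7052638322048, 197.3862161573032], [0.0, 0.0, 1.0]] [[0.428, 0.904, 0.004, -0.226], [0.779, -0.367, -0.509, -0.417], [-0.458, 0.221, -0.861, 1.116], [0.0, 0.0, 0.0, 1.0]] 0.996
top [[415.64196485206753, 0.0, 321.20758657327883], [0.0, 415.64196485206753, 206.76377783394545], [0.0, 0.0, 1.0]] [[-0.009, -1.0, 0.02, -0.015], [-0.993, 0.006, -0.115, 0.579], [0.114, -0.021, -0.993, 0.823], [0.0, 0.0, 0.0, 1.0]] 0.99601171875
```

View pics/top0.png

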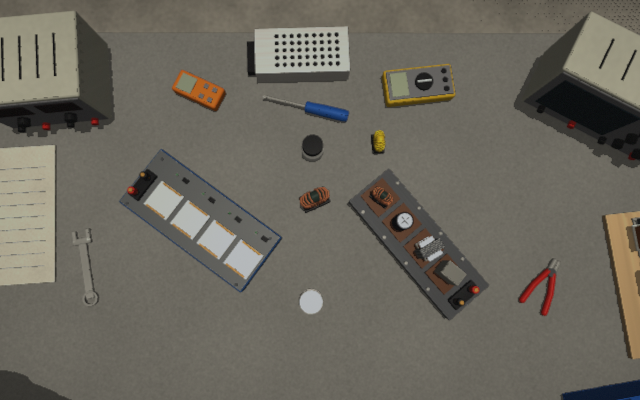

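View pics/scene0.png

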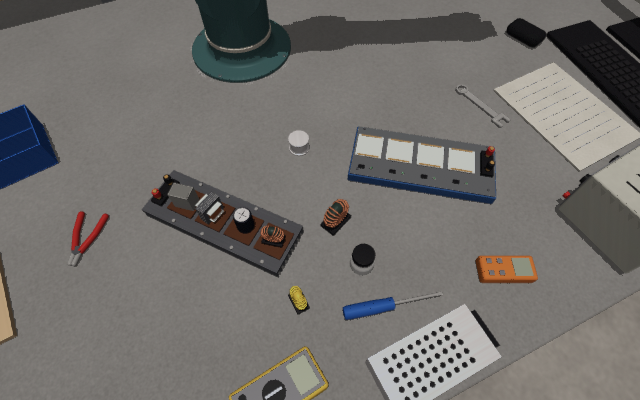

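The top view shows the jig with its posts at (140,182) and pads at (163,200), (189,219), (216,239) and (244,261). The plate has its posts at (465,293). Its parts in order are film (453,272), choke (428,247), can (403,221) and toroid (381,195). The larger copper ring, the yellow ring, the loose cans and the other items are decoys.

```bash
cat > h.py <<'E'
import numpy as np, cv2
from workcell import vision
def cap(n):
    c=vision.capture(n); c['T']=np.linalg.inv(c['camera_from_world']); c['Ki']=np.linalg.inv(c['intrinsics']); return c
def cast(c,uv,z):
    uv=np.atleast_2d(uv); d=(c['T'][:3,:3]@c['Ki']@np.c_[uv,np.ones(len(uv))].T).T; o=c['T'][:3,3]
    return o+d*((z-o[2])/d[:,2])[:,None]
def cloud(c):
    v,u=np.mgrid[:400,:640]; p=(c['Ki']@np.c_[u.ravel(),v.ravel(),np.ones(u.size)].T)*c['z_map'].ravel()
    return (c['T'][:3,:3]@p+c['T'][:3,3:]).T.reshape(400,640,3)
def pix(c,p):
    q=c['camera_from_world'][:3,:3]@p+c['camera_from_world'][:3,3]; q=c['intrinsics']@q; return q[:2]/q[2]
E
python3 - <<'E'
from h import *
for n in ('top','scene'):
    c=cap(n); im=c['image'].astype(int); P=cloud(c)
    # plate/jig by height
    white=((im.min(2)>150)&(P[:,:,2]>.02)&(P[:,:,2]<.045)).astype(np.uint8)
    k,l,st,ce=cv2.connectedComponentsWithStats(white)
    pads=[]
    for i in range(1,k):
        if st[i,4]>250:
            r=cv2.minAreaRect(np.argwhere(l==i)[:,::-1].astype(np.float32))
            w=cast(c,[r[0]],.034)[0]; m=P[l==i]; pads.append(w); print(n,'white',st[i,4],w.round(4),'h',np.median(m[:,2]).round(4),m.mean(0).round(4))
    # low bodies
    body=((P[:,:,2]>.018)).astype(np.uint8)
    body[im.min(2)<0]=0
    k,l,st,ce=cv2.connectedComponentsWithStats(body)
    for i in range(1,k):
        if 1500<st[i,4]<20000: 
            m=P[l==i]; print('body',st[i,4],ce[i].round(),m.mean(0).round(3),m[:,2].max().round(3))
            if n=='top' or 1:
                t=m[(m[:,2]>.022)&(m[:,2]<.040)]; r=cv2.minAreaRect(t[:,:2].astype(np.float32)); print('  rect',np.round(r[0],4),np.round(r[1],4),round(r[2],2))
                red=(l==i)&(im[:,:,0]>120)&(im[:,:,1]<70); print('  red',P[red].mean(0).round(3) if red.any() else None)
                top=((l==i)&(P[:,:,2]>.066)).astype(np.uint8)
                kk,ll,ss,cc=cv2.connectedComponentsWithStats(top)
                for j in range(1,kk):
                    if ss[j,4]>40:
                        q=P[ll==j]; q=q[q[:,2]>.07] if (q[:,2]>.07).sum()>20 else q
                        r=cv2.minAreaRect(q[:,:2].astype(np.float32)); print('   top',ss[j,4],cc[j].round(),np.round(r[0],4),np.round(r[1],4),round(r[2],1),q[:,2].max().round(4),im[ll==j].mean(0).round())
E
```

```text
top white 360 [ 0.9214 -0.0521  0.034 ] h 0.0441 [ 0.9157 -0.0586  0.0439]
top white 685 [0.9173 0.0416 0.034 ] h 0.044 [0.8992 0.0651 0.0438]
top white 685 [0.5954 0.3036 0.034 ] h 0.034 [0.5951 0.3037 0.034 ]
top white 698 [0.5553 0.2491 0.034 ] h 0.034 [0.5549 0.2491 0.034 ]
top white 707 [0.5145 0.1949 0.034 ] h 0.034 [0.5146 0.1948 0.034 ]
top white 723 [0.4739 0.1401 0.034 ] h 0.034 [0.4739 0.1401 0.0341]
top white 419 [0.3874 0.0033 0.034 ] h 0.0362 [0.388  0.0033 0.0362]
body 11693 [52. 71.] [0.832 0.491 0.118] 0.884
  rect [0.8035 0.4901] [0.1312 0.2652] 46.17
  red [0.756 0.504 0.034]
   top 9972 [47. 66.] [0.7362 0.2766] [0.7149 0.2426] 66.2 0.8838 [113. 110.  96.]
body 11230 [593.  82.] [ 0.802 -0.538  0.13 ] 0.884
  rect [ 0.7678 -0.5637] [0.3073 0.1149] 36.61
  red [ 0.749 -0.551  0.042]
   top 9255 [597.  75.] [ 0.7146 -0.2934] [0.2619 0.7002] 18.2 0.8838 [90. 88. 77.]
body 4933 [299.  52.] [0.907 0.025 0.047] 0.884
  rect [0.8737 0.0404] [0.2327 0.0756] 69.63
  red None
body 2393 [419.  84.] [ 0.842 -0.23   0.035] 0.884
  rect [ 0.8473 -0.2335] [0.0761 0.1513] 6.17
  
[... 1873 characters left out ...]
4.8 0.7496 [114. 112. 104.]
body 7820 [224. 220.] [ 0.52  -0.214  0.044] 0.75
  rect [ 0.5041 -0.2166] [0.3171 0.1118] 39.07
  red [ 0.414 -0.317  0.064]
   top 390 [181. 193.] [ 0.6741 -0.2236] [0.5179 0.0476] 11.4 0.7496 [93. 91. 87.]
   top 418 [208. 204.] [ 0.7005 -0.2252] [0.4655 0.0482] 1.3 0.7496 [103. 102. 102.]
   top 295 [242. 217.] [ 0.5466 -0.1789] [0.034  0.0335] 29.5 0.0856 [112. 110. 110.]
   top 215 [271. 232.] [ 0.5978 -0.1396] [0.0367 0.0209] 54.5 0.0833 [97. 67. 51.]
body 7697 [435. 357.] [0.913 0.023 0.047] 0.75
  rect [0.9062 0.0301] [0.224  0.0673] 87.42
  red None
body 3008 [286. 380.] [ 0.84  -0.214  0.035] 0.75
  rect [ 0.8472 -0.2311] [0.0761 0.1487] 6.45
  red None
```

```bash
cat > m.py <<'E'
from h import *
O=np.array([.520,-.2054]); y=np.array([-.776,-.631]); x=np.array([-.631,.776])
def parts(c):
    P=cloud(c); D=P[:,:,:2]-O; a=D@x; b=D@y; z=P[:,:,2]; im=c['image']
    for k,yc in enumerate((.102,.034,-.034,-.102)):
        for lo in (.05,.070):
            m=(abs(a)<.045)&(abs(b-yc)<.036)&(z>lo)&(z<.095)
            if m.sum()<30: continue
            q=P[m]; r=cv2.minAreaRect(q[:,:2].astype(np.float32))
            print(k+1,lo,m.sum(),np.round(r[0],4),np.round(r[1],4),round(r[2],1),'med',np.round((q.min(0)+q.max(0))/2,4)[:2],'ztop',np.percentile(q[:,2],95).round(4))
E
python3 - <<'E'
from m import *
for n in ('top','scene'):
    c=cap(n); print(n); parts(c)
    p=pix(c,np.array([.520,-.2054,.05])).astype(int); cr=c['image'][p[1]-70:p[1]+70,p[0]-80:p[0]+80,::-1]
    cv2.imwrite(f'pics/{n}1.png',cv2.resize(cr,None,fx=4,fy=4,interpolation=cv2.INTER_CUBIC))
E
```

```text
top
1 0.05 452 [ 0.4451 -0.2707] [0.0423 0.0303] 50.0 med [ 0.4446 -0.2708] ztop 0.0846
1 0.07 383 [ 0.445  -0.2708] [0.0421 0.0303] 50.3 med [ 0.4446 -0.2709] ztop 0.0847
2 0.05 461 [ 0.492  -0.2314] [0.0399 0.0465] 29.6 med [ 0.4922 -0.231 ] ztop 0.0839
2 0.07 421 [ 0.492  -0.2314] [0.0399 0.0465] 29.6 med [ 0.4922 -0.231 ] ztop 0.084
3 0.05 293 [ 0.546  -0.1796] [0.0335 0.0334] 67.9 med [ 0.5458 -0.18  ] ztop 0.0848
3 0.07 261 [ 0.5466 -0.1799] [0.0334 0.0335] 13.4 med [ 0.5458 -0.18  ] ztop 0.0849
4 0.05 237 [ 0.5984 -0.1411] [0.0441 0.0218] 53.0 med [ 0.5973 -0.141 ] ztop 0.082
4 0.07 175 [ 0.5969 -0.1419] [0.0403 0.0196] 48.5 med [ 0.5975 -0.1417] ztop 0.0824
scene
1 0.05 506 [ 0.4445 -0.2693] [0.0435 0.0314] 49.6 med [ 0.4456 -0.2697] ztop 0.0832
1 0.07 360 [ 0.4443 -0.2697] [0.0431 0.0312] 48.7 med [ 0.445  -0.2697] ztop 0.0834
2 0.05 519 [ 0.4916 -0.2296] [0.0406 0.0469] 29.8 med [ 0.4911 -0.2298] ztop 0.0827
2 0.07 398 [ 0.4916 -0.2296] [0.0406 0.0468] 29.9 med [ 0.4911 -0.2298] ztop 0.083
3 0.05 367 [ 0.5474 -0.1785] [0.0332 0.0345] 45.2 med [ 0.5469 -0.1787] ztop 0.0839
3 0.07 280 [ 0.547  -0.1785] [0.0336 0.0338] 37.3 med [ 0.5468 -0.1788] ztop 0.084
4 0.05 294 [ 0.5977 -0.1405] [0.0456 0.0205] 51.7 med [ 0.5993 -0.1398] ztop 0.0816
4 0.07 179 [ 0.5979 -0.1398] [0.041  0.0204] 55.1 med [ 0.597  -0.1399] ztop 0.0822
```

View pics/top1.png

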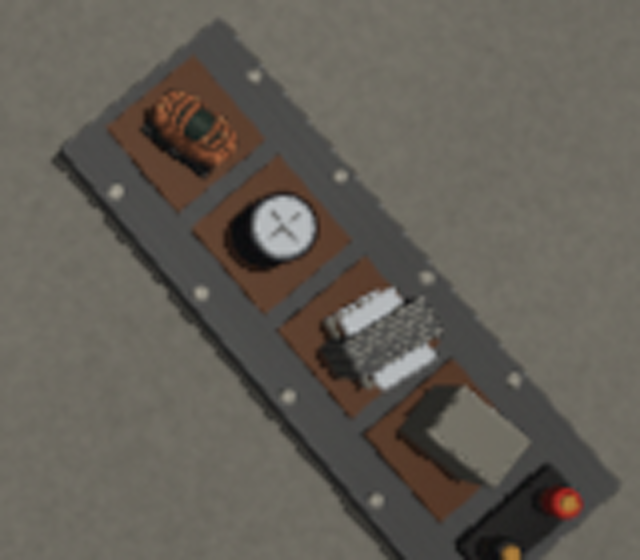

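Measured from both views:

| Part | Centre (m) | Grip line |
|---|---|---|
| film | (.445,-.270) | 139.7° |
| choke | (.492,-.230) | 119.7° |
| can | (.547,-.179) | 129° |
| toroid | (.598,-.1405) | 142° |

The pads lie at 34 mm and are 68 mm apart, as expected. Next I turn the tool.

Request:
carry_out([
  [0,0,0,0,0,0.12,1],
  [0,0,0,0,0,0.12,1],
  [0,0,0,0,0,0.12,1],
  [0,0,0,0,0,0.12,1],
  [0,0,0,0,0,0.12,1],
  [0,0,0,0,0,0.12,1],
  [0,0,0,0,0,0.12,1],
  [0,0,0,0,0,0.12,1],
  [0,0,0,0,0,0.12,1],
  [0,0,0,0,0,0.12,1],
], force=25)

```text
time: 1.13
position: [0.2159, 0.5865, 0.2054]
eef_rot: [-180.0, 0.0, 90.7]
ft_force: [0.9, 0.2, 0.3]
grip_width: 1.001
grip_force: 0.0
```

Request:
carry_out([
  [0,0,0,0,0,0.12,1],
  [0,0,0,0,0,0.12,1],
  [0,0,0,0,0,0.12,1],
  [0,0,0,0,0,0.12,1],
  [0,0,0,0,0,0.12,1],
  [0,0,0,0,0,0.12,1],
])

```text
time: 1.63
position: [0.2159, 0.5865, 0.2054]
eef_rot: [180.0, 0.0, 49.4]
ft_force: [-0.1, -0.8, -0.1]
grip_width: 0.999
grip_force: 0.0
```

```bash
cat > go.py <<'E'
import sys, numpy as np
from workcell import sensors
# go.py x y z gripline_deg : shift in tool axes (at present yaw) and turn left
s=sensors.read_state(); p=np.array(s['position']); r=s['eef_rot']; a=list(map(float,sys.argv[1:]))
def step(p,psi,t,g):
    d=np.array(t)-p; c,n=np.cos(psi),np.sin(psi)
    w=-(np.radians(g+90)-psi); w=(w+np.pi/2)%np.pi-np.pi/2
    L=np.linalg.norm(d); print('d',[round(v,4) for v in (d[0]*c+d[1]*n,d[0]*n-d[1]*c,-d[2])],'wz',round(w,4),'len',round(L,3))
    return np.array(t),psi-w
print('t',round(s['time'],2),'pos',p.round(4),'rot',np.round(r,2),'w',round(s['grip_width'],3),'F',np.round(s['ft_force'],1))
psi=np.radians(r[2])
while a: p,psi=step(p,psi,a[:3],a[3]); a=a[4:]
E
python3 go.py .45 .1 .2 139.7 .4447 -.27 .15 139.7
```

```text
t 1.63 pos [0.2159 0.5865 0.2054] rot [1.800e+02 1.000e-02 4.944e+01] w 0.999 F [-0.1 -0.8 -0.1]
d [np.float64(-0.2174), np.float64(0.4942), np.float64(0.0054)] wz -0.0045 len 0.54
d [np.float64(-0.2856), np.float64(0.2353), np.float64(0.05)] wz 0.0 len 0.373
```

Request:
carry_out([
  [-0.0145,0.033,0,0,0,0,1],
  [-0.0145,0.033,0,0,0,0,1],
  [-0.0145,0.033,0,0,0,0,1],
  [-0.0145,0.033,0,0,0,0,1],
  [-0.0145,0.033,0,0,0,0,1],
  [-0.0145,0.033,0,0,0,0,1],
  [-0.0145,0.033,0,0,0,0,1],
  [-0.0145,0.033,0,0,0,0,1],
  [-0.0145,0.033,0,0,0,0,1],
  [-0.0145,0.033,0,0,0,0,1],
])

```text
time: 2.47
position: [0.3747, 0.2611, 0.2056]
eef_rot: [-180.0, -0.0, 49.8]
ft_force: [1.9, 0.2, 0.1]
grip_width: 0.999
grip_force: 0.0
```

Request:
carry_out([
  [-0.0145,0.033,0,0,0,0,1],
  [-0.0145,0.033,0,0,0,0,1],
  [-0.0145,0.033,0,0,0,0,1],
  [-0.0145,0.033,0,0,0,0,1],
  [-0.0145,0.033,0,0,0,0,1],
  [-0.026,0.021,0,0,0,0,1],
  [-0.026,0.021,0,0,0,0,1],
  [-0.026,0.021,0,0,0,0,1],
  [-0.026,0.021,0,0,0,0,1],
  [-0.026,0.021,0,0,0,0,1],
])

```text
time: 3.3
position: [0.4494, -0.0678, 0.2057]
eef_rot: [180.0, -0.0, 49.8]
ft_force: [0.4, 0.5, 0.2]
grip_width: 1.002
grip_force: 0.0
```

```bash
python3 go.py .4447 -.27 .15 139.7
```

```text
t 3.3 pos [ 0.4494 -0.0678  0.2057] rot [ 1.7999e+02 -4.0000e-02  4.9790e+01] w 1.002 F [0.4 0.5 0.2]
d [np.float64(-0.1574), np.float64(0.127), np.float64(0.0557)] wz 0.0015 len 0.21
```

Request:
carry_out([
  [-0.0225,0.018,0.008,0,0,0,1],
  [-0.0225,0.018,0.008,0,0,0,1],
  [-0.0225,0.018,0.008,0,0,0,1],
  [-0.0225,0.018,0.008,0,0,0,1],
  [-0.0225,0.018,0.008,0,0,0,1],
  [-0.0225,0.018,0.008,0,0,0,1],
  [-0.0225,0.018,0.008,0,0,0,1],
  [0,0,0,0,0,0,1],
])

```text
time: 3.97
position: [0.4424, -0.2729, 0.1486]
eef_rot: [180.0, 0.1, 49.5]
ft_force: [-1.6, -1.3, 0.6]
grip_width: 1.002
grip_force: 0.0
```

```bash
python3 go.py .4447 -.27 .042 139.7
```

```text
t 3.97 pos [ 0.4424 -0.2729  0.1486] rot [1.7998e+02 1.4000e-01 4.9470e+01] w 1.002 F [-1.6 -1.3  0.6]
d [np.float64(0.0037), np.float64(-0.0001), np.float64(0.1066)] wz -0.004 len 0.107
```

Request:
carry_out([
  [0,0,0.014,0,0,0,1],
  [0,0,0.014,0,0,0,1],
  [0,0,0.014,0,0,0,1],
  [0,0,0,0,0,0,1],
  [0,0,0,0,0,0,1],
])

```text
time: 4.38
position: [0.4439, -0.2678, 0.1075]
eef_rot: [-180.0, 0.0, 49.8]
ft_force: [0.1, -0.1, 0.5]
grip_width: 1.001
grip_force: 0.0
```

```bash
python3 go.py .4447 -.27 .042 139.7
```

```text
t 4.38 pos [ 0.4439 -0.2678  0.1075] rot [-1.7995e+02  3.0000e-02  4.9770e+01] w 1.001 F [ 0.1 -0.1  0.5]
d [np.float64(-0.0012), np.float64(0.002), np.float64(0.0655)] wz 0.0012 len 0.066
```

Request:
carry_out([
  [-0.001,0.002,0.013,0,0,0,1],
  [0,0,0.013,0,0,0,1],
  [0,0,0.013,0,0,0,1],
  [0,0,0.013,0,0,0,1],
  [0,0,0.0135,0,0,0,1],
  [0,0,0,0,0,0,0.6],
  [0,0,0,0,0,0,0.5],
  [0,0,0,0,0,0,0.4],
], force=15)

```text
time: 5.05
position: [0.4451, -0.2703, 0.0422]
eef_rot: [180.0, 0.0, 49.8]
ft_force: [-0.1, 1.1, 0.6]
grip_width: 0.823
grip_force: 0.0
```

Request:
carry_out([
  [0,0,0,0,0,0,0.3],
  [0,0,0,0,0,0,0.2],
  [0,0,0,0,0,0,0.2],
  [0,0,0,0,0,0,0.2],
  [0,0,0,0,0,0,0.2],
], force=15)

```text
time: 5.47
position: [0.4452, -0.2699, 0.0422]
eef_rot: [180.0, -0.0, 49.8]
ft_force: [-0.0, 0.3, -0.6]
grip_width: 0.467
grip_force: 0.0
```

```bash
python3 go.py .4447 -.27 .16 139.7 .5954 .3043 .16 143.4
```

```text
t 5.47 pos [ 0.4452 -0.2699  0.0422] rot [ 1.7998e+02 -1.0000e-02  4.9790e+01] w 0.467 F [-0.   0.3 -0.6]
d [np.float64(-0.0004), np.float64(-0.0004), np.float64(-0.1178)] wz 0.0015 len 0.118
d [np.float64(0.5355), np.float64(-0.2565), np.float64(-0.0)] wz -0.0646 len 0.594
```

Request:
carry_out([
  [0,0,0,0,0,0,0.2],
  [0,0,0,0,0,0,0.2],
  [0,0,0,0,0,0,0.2],
  [0,0,0,0,0,0,0.2],
  [0,0,0,0,0,0,0.2],
], force=20)

```text
time: 5.88
position: [0.4451, -0.27, 0.042]
eef_rot: [180.0, 0.0, 49.8]
ft_force: [-0.2, 0.2, 2.6]
grip_width: 0.313
grip_force: 20.0
```

Request:
carry_out([
  [0,0,-0.005,0,0,0,0.2],
  [0,0,-0.01,0,0,0,0.2],
  [0,0,-0.02,0,0,0,0.2],
  [0,0,-0.02,0,0,0,0.2],
  [0,0,-0.02,0,0,0,0.2],
  [0,0,-0.02,0,0,0,0.2],
  [0,0,-0.015,0,0,0,0.2],
  [0,0,-0.01,0,0,0,0.2],
])

```text
time: 6.55
position: [0.4453, -0.2703, 0.1642]
eef_rot: [179.9, -0.0, 49.8]
ft_force: [0.1, -0.0, -0.1]
grip_width: 0.322
grip_force: 20.0
```

Request:
carry_out([
  [0.009,-0.0043,0,0,0,0,0.2],
  [0.018,-0.0086,0,0,0,0,0.2],
  [0.0275,-0.0132,0,0,0,0,0.2],
  [0.0275,-0.0132,0,0,0,0,0.2],
  [0.0275,-0.0132,0,0,0,0,0.2],
  [0.0275,-0.0132,0,0,0,0,0.2],
  [0.0275,-0.0132,0,0,0,0,0.2],
  [0.0275,-0.0132,0,0,0,0,0.2],
  [0.0275,-0.0132,0,0,0,0,0.2],
  [0.0275,-0.0132,0,0,0,0,0.2],
])

```text
time: 7.38
position: [0.5136, -0.0025, 0.1613]
eef_rot: [-180.0, 0.0, 49.8]
ft_force: [0.4, -0.6, -1.2]
grip_width: 0.319
grip_force: 20.0
```

Request:
carry_out([
  [0.0275,-0.0132,0,0,0,0,0.2],
  [0.0275,-0.0132,0,0,0,0,0.2],
  [0.0275,-0.0132,0,0,0,0,0.2],
  [0.0275,-0.0132,0,0,0,0,0.2],
  [0.0275,-0.0132,0,0,0,0,0.2],
  [0.0275,-0.0132,0,0,0,0,0.2],
  [0.0275,-0.0132,0,0,0,0,0.2],
  [0.0275,-0.0132,0,0,0,0,0.2],
  [0.018,-0.0086,0,0,0,0,0.2],
  [0.009,-0.0043,0,0,0,0,0.2],
])

```text
time: 8.22
position: [0.5821, 0.2639, 0.1606]
eef_rot: [-179.9, 0.1, 50.0]
ft_force: [-0.8, 0.2, -1.4]
grip_width: 0.316
grip_force: 20.0
```

Request:
carry_out([
  [0.021,-0.01,0,0,0,0,0.2],
  [0.01,-0.005,0.01,0,0,0,0.2],
  [0,0,0.01,0,0,0,0.2],
  [0,0,0,0,0,0,0.2],
  [0,0,0,0,0,0,0.2],
  [0,0,0,0,0,0,0.2],
])

```text
time: 8.72
position: [0.5917, 0.2923, 0.142]
eef_rot: [180.0, 0.0, 49.7]
ft_force: [0.3, -0.2, -0.9]
grip_width: 0.318
grip_force: 20.0
```

```bash
python3 go.py .5954 .3043 .044 143.4; python3 - <<'E'
from h import *
c=cap('top'); cv2.imwrite('pics/top2.png',c['image'][:,:,::-1])
E
```

```text
t 8.72 pos [0.5917 0.2923 0.142 ] rot [1.7999e+02 3.0000e-02 4.9690e+01] w 0.318 F [ 0.3 -0.2 -0.9]
d [np.float64(0.0116), np.float64(-0.005), np.float64(0.098)] wz -0.0647 len 0.099
```

View pics/top2.png

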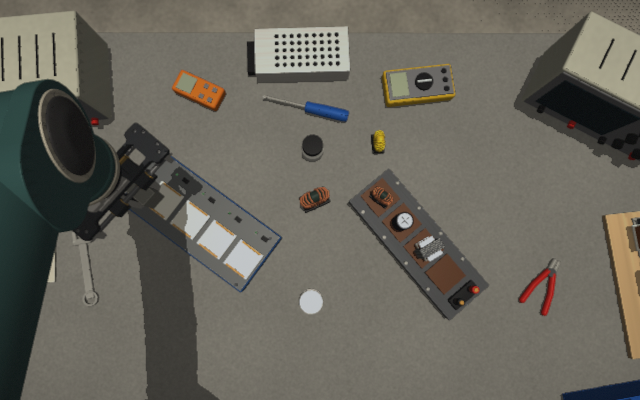

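The film has left the plate and is held over pad one; the choke (428,247), can (403,221) and toroid (381,195) still stand on the plate. Lowering it now.

Request:
carry_out([
  [0.006,-0.0025,0.01,0,0,-0.032,0.2],
  [0.0057,-0.0025,0.018,0,0,-0.032,0.2],
  [0,0,0.018,0,0,0,0.2],
  [0,0,0.018,0,0,0,0.2],
  [0,0,0.015,0,0,0,0.2],
  [0,0,0,0,0,0,0.2],
  [0,0,0,0,0,0,0.2],
  [0,0,0,0,0,0,0.2],
])

```text
time: 9.43
position: [0.5958, 0.3057, 0.0641]
eef_rot: [180.0, -0.1, 53.4]
ft_force: [1.1, 0.5, -0.8]
grip_width: 0.318
grip_force: 20.0
```

```bash
python3 go.py .5954 .3043 .043 143.4
```

```text
t 9.43 pos [0.5958 0.3057 0.0641] rot [ 1.7996e+02 -6.0000e-02  5.3430e+01] w 0.318 F [ 1.1  0.5 -0.8]
d [np.float64(-0.0014), np.float64(0.0005), np.float64(0.0211)] wz 0.0004 len 0.021
```

Request:
carry_out([
  [-0.001,0.0005,0.008,0,0,0,0.2],
  [0,0,0.007,0,0,0,0.2],
  [0,0,0.004,0,0,0,0.2],
  [0,0,0.0018,0,0,0,0.2],
  [0,0,0,0,0,0,0.2],
  [0,0,0,0,0,0,0.2],
])

```text
time: 9.93
position: [0.5951, 0.3047, 0.0421]
eef_rot: [180.0, 0.0, 53.4]
ft_force: [0.6, -0.1, -0.5]
grip_width: 0.317
grip_force: 20.0
```

Request:
carry_out([
  [0,0,0,0,0,0,0.4],
  [0,0,0,0,0,0,0.8],
  [0,0,0,0,0,0,0.9],
  [0,0,0,0,0,0,0.9],
  [0,0,0,0,0,0,0.9],
  [0,0,0,0,0,0,0.9],
])

```text
time: 10.43
position: [0.595, 0.3048, 0.0422]
eef_rot: [180.0, 0.0, 53.4]
ft_force: [-0.8, -0.0, -0.8]
grip_width: 0.704
grip_force: 0.0
```

Request:
carry_out([
  [0,0,-0.01,0,0,0,0.9],
  [0,0,-0.02,0,0,0,0.9],
  [0,0,-0.03,0,0,0,1],
  [0,0,-0.03,0,0,0,1],
  [0,0,-0.02,0,0,0,1],
])

```text
time: 10.85
position: [0.5958, 0.3047, 0.1558]
eef_rot: [179.9, -0.1, 53.4]
ft_force: [-0.3, 0.4, 0.7]
grip_width: 0.997
grip_force: 0.0
```

```bash
python3 go.py .4918 -.2303 .15 119.7
```

```text
t 10.85 pos [0.5958 0.3047 0.1558] rot [ 1.7993e+02 -1.2000e-01  5.3420e+01] w 0.997 F [-0.3  0.4  0.7]
d [np.float64(-0.4916), np.float64(0.2353), np.float64(0.0058)] wz 0.414 len 0.545
```

Request:
carry_out([
  [-0.014,0.0066,0,0,0,0,1],
  [-0.0281,0.0134,0,0,0,0,1],
  [-0.0281,0.0134,0,0,0,0,1],
  [-0.0281,0.0134,0,0,0,0,1],
  [-0.0281,0.0134,0,0,0,0,1],
  [-0.0281,0.0134,0,0,0,0,1],
  [-0.0281,0.0134,0,0,0,0,1],
  [-0.0281,0.0134,0,0,0,0,1],
  [-0.0281,0.0134,0,0,0,0,1],
  [-0.0281,0.0134,0,0,0,0,1],
])

```text
time: 11.68
position: [0.5378, 0.0132, 0.153]
eef_rot: [180.0, -0.0, 53.4]
ft_force: [0.9, -0.8, -0.4]
grip_width: 1.002
grip_force: 0.0
```

Request:
carry_out([
  [-0.0281,0.0134,0,0,0,0,1],
  [-0.0281,0.0134,0,0,0,0,1],
  [-0.0281,0.0134,0,0,0,0,1],
  [-0.0281,0.0134,0,0,0,0,1],
  [-0.0281,0.0134,0,0,0,0,1],
  [-0.0281,0.0134,0,0,0,0,1],
  [-0.0281,0.0134,0,0,0,0,1],
  [-0.0281,0.0134,0,0,0,0,1],
  [0,0,0,0,0,0.1,1],
  [0,0,0,0,0,0.1,1],
])

```text
time: 12.52
position: [0.4896, -0.2323, 0.1531]
eef_rot: [179.9, -0.0, 41.5]
ft_force: [1.5, 1.1, -0.5]
grip_width: 0.999
grip_force: 0.0
```

Request:
carry_out([
  [0,0,0,0,0,0.1,1],
  [0,0,0,0,0,0.1,1],
  [0,0,0,0,0,0.014,1],
  [0,0,0,0,0,0,1],
  [0,0,0,0,0,0,1],
  [0,0,0,0,0,0,1],
])

```text
time: 13.02
position: [0.4905, -0.2298, 0.1524]
eef_rot: [180.0, -0.0, 29.9]
ft_force: [-0.8, -0.2, -0.6]
grip_width: 0.999
grip_force: 0.0
```

```bash
cat > j.py <<'E'
from h import *
N=np.array([[.5954,.3043],[.5551,.2497],[.5147,.1952],[.4738,.1405]])
def jig(n):
    c=cap(n); P=cloud(c)
    for k,q in enumerate(N):
        m=(np.hypot(*(P[:,:,:2]-q).transpose(2,0,1))<.04)&(P[:,:,2]>.072)&(P[:,:,2]<.095)
        if m.sum()>60: r=cv2.minAreaRect(P[m][:,:2].astype(np.float32)); print(n,k+1,m.sum(),np.round((np.array(r[0])-q)*1000,1),'mm off; size',np.round(r[1],3),'top',np.median(P[m][:,2]).round(4))
    return c
if __name__=='__main__': jig('top');jig('scene')
E
python3 j.py; python3 go.py .4918 -.2303 .042 119.7
```

```text
top 1 363 [-1.3 -1.5] mm off; size [0.043 0.03 ] top 0.0818
scene 1 290 [-1.2 -0.7] mm off; size [0.041 0.032] top 0.0818
t 13.12 pos [ 0.4905 -0.2299  0.1524] rot [ 1.800e+02 -2.000e-02  2.981e+01] w 1.001 F [-0.2  0.7 -0. ]
d [np.float64(0.0009), np.float64(0.001), np.float64(0.1104)] wz 0.0019 len 0.11
```

Film stands within 2 mm of the centre of pad one. Next is the choke.

Request:
carry_out([
  [0.0009,0.001,0.015,0,0,0,1],
  [0,0,0.025,0,0,0,1],
  [0,0,0.025,0,0,0,1],
  [0,0,0.025,0,0,0,1],
  [0,0,0.015,0,0,0,1],
  [0,0,0.0055,0,0,0,0.9],
  [0,0,0,0,0,0,0.7],
  [0,0,0,0,0,0,0.35],
  [0,0,0,0,0,0,0.35],
  [0,0,0,0,0,0,0.35],
], force=20)

```text
time: 13.95
position: [0.4924, -0.2304, 0.0427]
eef_rot: [179.9, -0.1, 29.7]
ft_force: [1.2, 0.9, 0.1]
grip_width: 0.683
grip_force: 0.0
```

Request:
carry_out([
  [0,0,0,0,0,0,0.35],
  [0,0,0,0,0,0,0.35],
  [0,0,0,0,0,0,0.35],
  [0,0,0,0,0,0,0.35],
  [0,0,0,0,0,0,0.35],
  [0,0,0,0,0,0,0.35],
  [0,0,0,0,0,0,0.35],
], force=30)

```text
time: 14.53
position: [0.492, -0.2303, 0.0421]
eef_rot: [180.0, -0.0, 29.7]
ft_force: [-0.8, 1.2, 6.6]
grip_width: 0.487
grip_force: 30.0
```

Request:
carry_out([
  [0,0,-0.005,0,0,0,0.35],
  [0,0,-0.01,0,0,0,0.35],
  [0,0,-0.02,0,0,0,0.35],
  [0,0,-0.02,0,0,0,0.35],
  [0,0,-0.02,0,0,0,0.35],
  [0,0,-0.02,0,0,0,0.35],
  [0,0,-0.015,0,0,0,0.35],
  [0,0,-0.01,0,0,0,0.35],
])

```text
time: 15.2
position: [0.4919, -0.2305, 0.1638]
eef_rot: [179.9, -0.1, 29.7]
ft_force: [0.6, -0.4, -2.3]
grip_width: 0.488
grip_force: 30.0
```

```bash
python3 go.py .5551 .2497 .16 119.7 .5551 .2497 .043 143.4
```

```text
t 15.2 pos [ 0.4919 -0.2305  0.1638] rot [ 1.7994e+02 -7.0000e-02  2.9710e+01] w 0.488 F [ 0.6 -0.4 -2.3]
d [np.float64(0.2929), np.float64(-0.3858), np.float64(0.0038)] wz 0.0002 len 0.484
d [np.float64(0.0), np.float64(0.0), np.float64(0.117)] wz -0.4136 len 0.117
```

Request:
carry_out([
  [0.0086,-0.01135,0,0,0,0,0.35],
  [0.0172,-0.0227,0,0,0,0,0.35],
  [0.0172,-0.0227,0,0,0,0,0.35],
  [0.0172,-0.0227,0,0,0,0,0.35],
  [0.0172,-0.0227,0,0,0,0,0.35],
  [0.0172,-0.0227,0,0,0,0,0.35],
  [0.0172,-0.0227,0,0,0,0,0.35],
  [0.0172,-0.0227,0,0,0,0,0.35],
  [0.0172,-0.0227,0,0,0,0,0.35],
  [0.0172,-0.0227,0,0,0,0,0.35],
])

```text
time: 16.03
position: [0.5264, 0.0394, 0.1619]
eef_rot: [-180.0, 0.0, 29.7]
ft_force: [0.4, 0.3, -2.5]
grip_width: 0.484
grip_force: 30.0
```

Request:
carry_out([
  [0.0172,-0.0227,0,0,0,0,0.35],
  [0.0172,-0.0227,0,0,0,0,0.35],
  [0.0172,-0.0227,0,0,0,0,0.35],
  [0.0172,-0.0227,0,0,0,0,0.35],
  [0.0172,-0.0227,0,0,0,0,0.35],
  [0.0172,-0.0227,0,0,0,0,0.35],
  [0.0172,-0.0227,0,0,0,0,0.35],
  [0.0086,-0.01135,0,0,0,0,0.35],
  [0,0,0,0,0,-0.06,0.35],
  [0,0,0,0,0,-0.08,0.35],
])

```text
time: 16.87
position: [0.554, 0.2505, 0.1614]
eef_rot: [180.0, 0.1, 37.9]
ft_force: [0.3, -1.0, -2.9]
grip_width: 0.489
grip_force: 30.0
```

Request:
carry_out([
  [0,0,0,0,0,-0.09,0.35],
  [0,0,0,0,0,-0.09,0.35],
  [0,0,0,0,0,-0.06,0.35],
  [0,0,0.01,0,0,-0.034,0.35],
  [0,0,0.02,0,0,0,0.35],
  [0,0,0.02,0,0,0,0.35],
  [0,0,0.015,0,0,0,0.35],
  [0,0,0,0,0,0,0.35],
  [0,0,0,0,0,0,0.35],
  [0,0,0,0,0,0,0.35],
])

```text
time: 17.7
position: [0.5548, 0.2496, 0.0977]
eef_rot: [180.0, -0.0, 53.4]
ft_force: [-0.2, 0.2, -2.3]
grip_width: 0.486
grip_force: 30.0
```

```bash
python3 go.py .5551 .2497 .043 143.4
```

```text
t 17.7 pos [0.5548 0.2496 0.0977] rot [ 1.7996e+02 -3.0000e-02  5.3420e+01] w 0.486 F [-0.2  0.2 -2.3]
d [np.float64(0.0002), np.float64(0.0002), np.float64(0.0547)] wz 0.0004 len 0.055
```

Request:
carry_out([
  [0,0,0.012,0,0,0,0.35],
  [0,0,0.015,0,0,0,0.35],
  [0,0,0.013,0,0,0,0.35],
  [0,0,0.008,0,0,0,0.35],
  [0,0,0.005,0,0,0,0.35],
  [0,0,0.002,0,0,0,0.35],
  [0,0,0,0,0,0,0.35],
  [0,0,0,0,0,0,0.35],
])

```text
time: 18.37
position: [0.5546, 0.2498, 0.042]
eef_rot: [180.0, -0.0, 53.4]
ft_force: [-1.0, -0.4, 1.5]
grip_width: 0.486
grip_force: 30.0
```

Request:
carry_out([
  [0,0,0,0,0,0,0.6],
  [0,0,0,0,0,0,0.9],
  [0,0,0,0,0,0,0.9],
  [0,0,0,0,0,0,0.9],
  [0,0,0,0,0,0,0.9],
  [0,0,0,0,0,0,0.9],
])

```text
time: 18.87
position: [0.5543, 0.2498, 0.0417]
eef_rot: [180.0, 0.0, 53.4]
ft_force: [0.3, 0.2, -0.7]
grip_width: 0.875
grip_force: 0.0
```

Request:
carry_out([
  [0,0,-0.01,0,0,0,0.9],
  [0,0,-0.02,0,0,0,0.9],
  [0,0,-0.03,0,0,0,1],
  [0,0,-0.03,0,0,0,1],
  [0,0,-0.02,0,0,0,1],
])

```text
time: 19.28
position: [0.555, 0.2497, 0.155]
eef_rot: [179.9, -0.1, 53.4]
ft_force: [-0.5, -0.4, 0.2]
grip_width: 1.0
grip_force: 0.0
```

```bash
python3 go.py .5466 -.179 .15 129
```

```text
t 19.28 pos [0.555  0.2497 0.155 ] rot [ 1.7994e+02 -1.1000e-01  5.3420e+01] w 1.0 F [-0.5 -0.4  0.2]
d [np.float64(-0.3493), np.float64(0.2487), np.float64(0.005)] wz 0.2516 len 0.429
```

Request:
carry_out([
  [-0.0134,0.0096,0,0,0,0,1],
  [-0.0269,0.0191,0,0,0,0,1],
  [-0.0269,0.0191,0,0,0,0,1],
  [-0.0269,0.0191,0,0,0,0,1],
  [-0.0269,0.0191,0,0,0,0,1],
  [-0.0269,0.0191,0,0,0,0,1],
  [-0.0269,0.0191,0,0,0,0,1],
  [-0.0269,0.0191,0,0,0,0,1],
  [-0.0269,0.0191,0,0,0,0,1],
  [-0.0269,0.0191,0,0,0,0,1],
])

```text
time: 20.12
position: [0.5473, -0.0654, 0.1519]
eef_rot: [-180.0, -0.0, 53.4]
ft_force: [0.7, -0.4, -0.4]
grip_width: 0.996
grip_force: 0.0
```

Request:
carry_out([
  [-0.0269,0.0191,0,0,0,0,1],
  [-0.0269,0.0191,0,0,0,0,1],
  [-0.0269,0.0191,0,0,0,0,1],
  [-0.0134,0.0096,0,0,0,0,1],
  [0,0,0,0,0,0.1,1],
  [0,0,0,0,0,0.1,1],
  [0,0,0,0,0,0.0516,1],
  [0,0,0,0,0,0,1],
  [0,0,0,0,0,0,1],
  [0,0,0,0,0,0,1],
])

```text
time: 20.95
position: [0.5455, -0.179, 0.1518]
eef_rot: [-180.0, 0.0, 39.2]
ft_force: [-0.4, 0.6, 0.1]
grip_width: 1.003
grip_force: 0.0
```

```bash
python3 j.py; python3 go.py .5466 -.179 .042 129
```

```text
top 1 362 [-1.5 -1.8] mm off; size [0.042 0.03 ] top 0.082
top 2 368 [-1.  -1.3] mm off; size [0.04  0.046] top 0.0812
scene 1 297 [-1.2 -0.6] mm off; size [0.042 0.033] top 0.0819
scene 2 277 [-0.6 -0.2] mm off; size [0.039 0.048] top 0.0808
t 21.05 pos [ 0.5456 -0.1789  0.1518] rot [ 1.800e+02 -1.000e-02  3.911e+01] w 0.997 F [ 0.6  0.8 -0.6]
d [np.float64(0.0008), np.float64(0.0007), np.float64(0.1098)] wz 0.0019 len 0.11
```

Request:
carry_out([
  [0.0008,0.0007,0.015,0,0,0,1],
  [0,0,0.025,0,0,0,1],
  [0,0,0.025,0,0,0,1],
  [0,0,0.025,0,0,0,1],
  [0,0,0.015,0,0,0,1],
  [0,0,0.005,0,0,0,0.9],
  [0,0,0,0,0,0,0.7],
  [0,0,0,0,0,0,0.25],
  [0,0,0,0,0,0,0.25],
  [0,0,0,0,0,0,0.25],
], force=10)

```text
time: 21.88
position: [0.5473, -0.1791, 0.0427]
eef_rot: [179.9, -0.1, 39.0]
ft_force: [0.5, -0.2, 0.2]
grip_width: 0.681
grip_force: 0.0
```

Request:
carry_out([
  [0,0,0,0,0,0,0.25],
  [0,0,0,0,0,0,0.25],
  [0,0,0,0,0,0,0.25],
  [0,0,0,0,0,0,0.25],
  [0,0,0,0,0,0,0.25],
  [0,0,0,0,0,0,0.25],
  [0,0,0,0,0,0,0.25],
  [0,0,0,0,0,0,0.25],
], force=15)

```text
time: 22.55
position: [0.5467, -0.179, 0.0418]
eef_rot: [180.0, -0.0, 39.0]
ft_force: [-1.2, 1.2, 5.3]
grip_width: 0.368
grip_force: 15.0
```

Request:
carry_out([
  [0,0,-0.005,0,0,0,0.25],
  [0,0,-0.01,0,0,0,0.25],
  [0,0,-0.02,0,0,0,0.25],
  [0,0,-0.02,0,0,0,0.25],
  [0,0,-0.02,0,0,0,0.25],
  [0,0,-0.02,0,0,0,0.25],
  [0,0,-0.015,0,0,0,0.25],
  [0,0,-0.01,0,0,0,0.25],
])

```text
time: 23.22
position: [0.547, -0.1793, 0.164]
eef_rot: [179.9, -0.1, 39.0]
ft_force: [0.9, 0.6, -0.7]
grip_width: 0.366
grip_force: 15.0
```

```bash
python3 go.py .5147 .1952 .16 129 .5147 .1952 .043 143.4
```

```text
t 23.22 pos [ 0.547  -0.1793  0.164 ] rot [ 1.7992e+02 -7.0000e-02  3.9010e+01] w 0.366 F [ 0.9  0.6 -0.7]
d [np.float64(0.2106), np.float64(-0.3114), np.float64(0.004)] wz 0.0002 len 0.376
d [np.float64(0.0), np.float64(0.0), np.float64(0.117)] wz -0.2513 len 0.117
```

Request:
carry_out([
  [0.0075,-0.0111,0,0,0,0,0.25],
  [0.015,-0.0222,0,0,0,0,0.25],
  [0.015,-0.0222,0,0,0,0,0.25],
  [0.015,-0.0222,0,0,0,0,0.25],
  [0.015,-0.0222,0,0,0,0,0.25],
  [0.015,-0.0222,0,0,0,0,0.25],
  [0.015,-0.0222,0,0,0,0,0.25],
  [0.015,-0.0222,0,0,0,0,0.25],
  [0.015,-0.0222,0,0,0,0,0.25],
  [0.015,-0.0222,0,0,0,0,0.25],
])

```text
time: 24.05
position: [0.5241, 0.0758, 0.1619]
eef_rot: [-180.0, 0.0, 39.0]
ft_force: [0.4, -0.1, -0.3]
grip_width: 0.366
grip_force: 15.0
```

Request:
carry_out([
  [0.015,-0.0222,0,0,0,0,0.25],
  [0.015,-0.0222,0,0,0,0,0.25],
  [0.015,-0.0222,0,0,0,0,0.25],
  [0.015,-0.0222,0,0,0,0,0.25],
  [0.0075,-0.0111,0,0,0,0,0.25],
  [0,0,0,0,0,-0.05,0.25],
  [0,0,0,0,0,-0.08,0.25],
  [0,0,0,0,0,-0.08,0.25],
  [0,0,0,0,0,-0.041,0.25],
  [0,0,0,0,0,0,0.25],
])

```text
time: 24.88
position: [0.5142, 0.194, 0.1619]
eef_rot: [180.0, 0.0, 53.5]
ft_force: [-0.1, -0.1, -0.4]
grip_width: 0.367
grip_force: 15.0
```

Request:
carry_out([
  [0,0,0.01,0,0,0,0.25],
  [0,0,0.02,0,0,0,0.25],
  [0,0,0.02,0,0,0,0.25],
  [0,0,0.015,0,0,0,0.25],
  [0,0,0,0,0,0,0.25],
  [0,0,0,0,0,0,0.25],
  [0,0,0,0,0,0,0.25],
])

```text
time: 25.47
position: [0.5145, 0.1945, 0.0972]
eef_rot: [180.0, -0.0, 53.3]
ft_force: [-0.4, -0.5, -0.6]
grip_width: 0.369
grip_force: 15.0
```

```bash
python3 go.py .5147 .1952 .043 143.4
```

```text
t 25.47 pos [0.5145 0.1945 0.0972] rot [ 1.7997e+02 -1.0000e-02  5.3340e+01] w 0.369 F [-0.4 -0.5 -0.6]
d [np.float64(0.0007), np.float64(-0.0003), np.float64(0.0542)] wz -0.001 len 0.054
```

Request:
carry_out([
  [0.0007,0,0.012,0,0,0,0.25],
  [0,0,0.015,0,0,0,0.25],
  [0,0,0.013,0,0,0,0.25],
  [0,0,0.008,0,0,0,0.25],
  [0,0,0.005,0,0,0,0.25],
  [0,0,0.0015,0,0,0,0.25],
  [0,0,0,0,0,0,0.25],
  [0,0,0,0,0,0,0.25],
])

```text
time: 26.13
position: [0.5148, 0.1952, 0.0424]
eef_rot: [180.0, -0.0, 53.4]
ft_force: [-0.0, 0.6, -1.2]
grip_width: 0.366
grip_force: 15.0
```

Request:
carry_out([
  [0,0,0,0,0,0,0.5],
  [0,0,0,0,0,0,0.8],
  [0,0,0,0,0,0,0.9],
  [0,0,0,0,0,0,0.9],
  [0,0,0,0,0,0,0.9],
  [0,0,0,0,0,0,0.9],
])

```text
time: 26.63
position: [0.5145, 0.1953, 0.0422]
eef_rot: [180.0, 0.0, 53.4]
ft_force: [-0.6, 0.2, 0.3]
grip_width: 0.759
grip_force: 0.0
```

Request:
carry_out([
  [0,0,-0.01,0,0,0,0.9],
  [0,0,-0.02,0,0,0,0.9],
  [0,0,-0.03,0,0,0,1],
  [0,0,-0.03,0,0,0,1],
  [0,0,-0.02,0,0,0,1],
])

```text
time: 27.05
position: [0.5152, 0.195, 0.1553]
eef_rot: [179.9, -0.1, 53.4]
ft_force: [-0.0, 0.6, 0.6]
grip_width: 1.001
grip_force: 0.0
```

```bash
python3 go.py .598 -.1407 .15 142
```

```text
t 27.05 pos [0.5152 0.195  0.1553] rot [ 1.7995e+02 -9.0000e-02  5.3370e+01] w 1.001 F [-0.   0.6  0.6]
d [np.float64(-0.22), np.float64(0.2668), np.float64(0.0053)] wz 0.0239 len 0.346
```

Request:
carry_out([
  [-0.01,0.0121,0,0,0,0,1],
  [-0.02,0.0243,0,0,0,0,1],
  [-0.02,0.0243,0,0,0,0,1],
  [-0.02,0.0243,0,0,0,0,1],
  [-0.02,0.0243,0,0,0,0,1],
  [-0.02,0.0243,0,0,0,0,1],
  [-0.02,0.0243,0,0,0,0,1],
  [-0.02,0.0243,0,0,0,0,1],
  [-0.02,0.0243,0,0,0,0,1],
  [-0.02,0.0243,0,0,0,0,1],
])

```text
time: 27.88
position: [0.5867, -0.0965, 0.153]
eef_rot: [180.0, -0.0, 53.4]
ft_force: [-0.1, 0.6, 0.3]
grip_width: 1.002
grip_force: 0.0
```

Request:
carry_out([
  [-0.02,0.0243,0,0,0,0,1],
  [-0.01,0.0121,0,0,0,0.024,1],
  [0,0,0,0,0,0,1],
  [0,0,0,0,0,0,1],
  [0,0,0,0,0,0,1],
  [0,0,0,0,0,0,1],
])

```text
time: 28.38
position: [0.598, -0.1392, 0.1524]
eef_rot: [-180.0, -0.0, 52.1]
ft_force: [0.1, 1.0, 0.6]
grip_width: 1.0
grip_force: 0.0
```

```bash
python3 j.py; python3 go.py .598 -.1407 .043 142
```

```text
top 1 363 [-1.4 -1.7] mm off; size [0.043 0.03 ] top 0.0818
top 2 377 [-0.8 -1.3] mm off; size [0.04  0.046] top 0.081
top 3 268 [-1.  -1.3] mm off; size [0.034 0.033] top 0.0822
scene 1 294 [-1.5 -0.8] mm off; size [0.042 0.032] top 0.0819
scene 2 268 [-1.4  0.2] mm off; size [0.039 0.049] top 0.0812
scene 3 199 [-0.2 -0.3] mm off; size [0.033 0.033] top 0.0818
t 28.48 pos [ 0.598  -0.1394  0.1524] rot [-1.7999e+02 -2.0000e-02  5.2130e+01] w 0.998 F [ 0.5  0.7 -0.2]
d [np.float64(-0.001), np.float64(0.0008), np.float64(0.1094)] wz 0.0023 len 0.109
```

Three parts are placed within 2 mm. The toroid is last.

Request:
carry_out([
  [-0.001,0.0008,0.015,0,0,0,1],
  [0,0,0.025,0,0,0,1],
  [0,0,0.025,0,0,0,1],
  [0,0,0.025,0,0,0,1],
  [0,0,0.015,0,0,0,1],
  [0,0,0.0035,0,0,0,0.9],
  [0,0,0,0,0,0,0.7],
  [0,0,0,0,0,0,0.12],
  [0,0,0,0,0,0,0.12],
  [0,0,0,0,0,0,0.12],
], force=12)

```text
time: 29.32
position: [0.5986, -0.142, 0.0449]
eef_rot: [179.9, -0.1, 52.0]
ft_force: [-0.5, -0.5, -0.6]
grip_width: 0.678
grip_force: 0.0
```

Request:
carry_out([
  [0,0,0,0,0,0,0.12],
  [0,0,0,0,0,0,0.12],
  [0,0,0,0,0,0,0.12],
  [0,0,0,0,0,0,0.12],
  [0,0,0,0,0,0,0.12],
  [0,0,0,0,0,0,0.12],
  [0,0,0,0,0,0,0.12],
  [0,0,0,0,0,0,0.12],
  [0,0,0,0,0,0,0.12],
  [0,0,0,0,0,0,0.12],
], force=20)

```text
time: 30.15
position: [0.5979, -0.142, 0.0437]
eef_rot: [-180.0, 0.0, 52.0]
ft_force: [-1.6, 0.6, 0.2]
grip_width: 0.229
grip_force: 20.0
```

Request:
carry_out([
  [0,0,-0.005,0,0,0,0.12],
  [0,0,-0.01,0,0,0,0.12],
  [0,0,-0.02,0,0,0,0.12],
  [0,0,-0.02,0,0,0,0.12],
  [0,0,-0.02,0,0,0,0.12],
  [0,0,-0.02,0,0,0,0.12],
  [0,0,-0.015,0,0,0,0.12],
  [0,0,-0.01,0,0,0,0.12],
])

```text
time: 30.82
position: [0.5984, -0.1422, 0.1662]
eef_rot: [179.9, -0.1, 52.0]
ft_force: [0.1, -0.7, -1.2]
grip_width: 0.232
grip_force: 20.0
```

```bash
python3 go.py .4738 .1405 .16 142; python3 - <<'E'
from h import *
c=cap('scene'); p=pix(c,np.array([.598,-.1407,.13])).astype(int); cv2.imwrite('pics/s3.png',cv2.resize(c['image'][p[1]-75:p[1]+75,p[0]-100:p[0]+100,::-1],None,fx=3,fy=3))
E
```

```text
t 30.82 pos [ 0.5984 -0.1422  0.1662] rot [ 1.799e+02 -6.000e-02  5.202e+01] w 0.232 F [ 0.1 -0.7 -1.2]
d [np.float64(0.1462), np.float64(-0.2722), np.float64(0.0062)] wz 0.0004 len 0.309
```

View pics/s3.png

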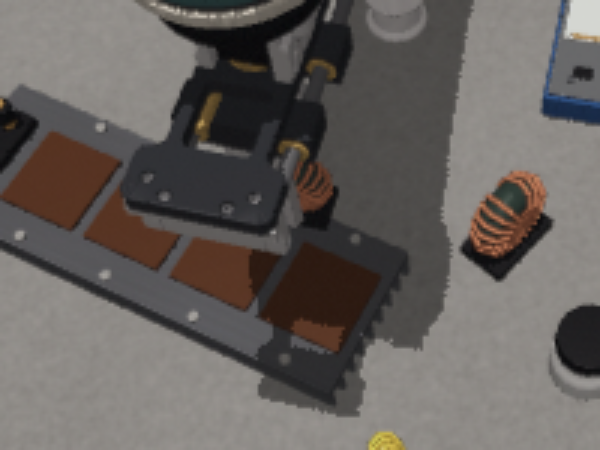

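The toroid is held upright between the fingers at (315,185) and the plate is empty. Moving it to pad four.

Request:
carry_out([
  [0.0061,-0.01135,0,0,0,0,0.12],
  [0.0122,-0.0227,0,0,0,0,0.12],
  [0.0122,-0.0227,0,0,0,0,0.12],
  [0.0122,-0.0227,0,0,0,0,0.12],
  [0.0122,-0.0227,0,0,0,0,0.12],
  [0.0122,-0.0227,0,0,0,0,0.12],
  [0.0122,-0.0227,0,0,0,0,0.12],
  [0.0122,-0.0227,0,0,0,0,0.12],
  [0.0122,-0.0227,0,0,0,0,0.12],
  [0.0122,-0.0227,0,0,0,0,0.12],
])

```text
time: 31.7
position: [0.4983, 0.0831, 0.1634]
eef_rot: [-180.0, 0.0, 52.0]
ft_force: [-0.0, -0.2, -0.8]
grip_width: 0.232
grip_force: 20.0
```

Request:
carry_out([
  [0.0122,-0.0227,0,0,0,0,0.12],
  [0.0122,-0.0227,0,0,0,0,0.12],
  [0.0061,-0.01135,0,0,0,-0.024,0.12],
  [0,0,0.01,0,0,0,0.12],
  [0,0,0.02,0,0,0,0.12],
  [0,0,0.02,0,0,0,0.12],
  [0,0,0.015,0,0,0,0.12],
  [0,0,0,0,0,0,0.12],
  [0,0,0,0,0,0,0.12],
  [0,0,0,0,0,0,0.12],
])

```text
time: 32.53
position: [0.4739, 0.1403, 0.0992]
eef_rot: [180.0, -0.0, 53.4]
ft_force: [0.1, -0.1, -0.9]
grip_width: 0.231
grip_force: 20.0
```

```bash
python3 go.py .4738 .1405 .0445 143.4
```

```text
t 32.53 pos [0.4739 0.1403 0.0992] rot [ 1.7996e+02 -1.0000e-02  5.3350e+01] w 0.231 F [ 0.1 -0.1 -0.9]
d [np.float64(0.0001), np.float64(-0.0002), np.float64(0.0547)] wz -0.0008 len 0.055
```

Request:
carry_out([
  [0,0,0.012,0,0,0,0.12],
  [0,0,0.015,0,0,0,0.12],
  [0,0,0.013,0,0,0,0.12],
  [0,0,0.008,0,0,0,0.12],
  [0,0,0.005,0,0,0,0.12],
  [0,0,0.002,0,0,0,0.12],
  [0,0,0,0,0,0,0.12],
  [0,0,0,0,0,0,0.12],
])

```text
time: 33.2
position: [0.4735, 0.141, 0.0438]
eef_rot: [180.0, -0.0, 53.4]
ft_force: [0.5, 0.2, -0.7]
grip_width: 0.231
grip_force: 20.0
```

Request:
carry_out([
  [0,0,0,0,0,0,0.3],
  [0,0,0,0,0,0,0.6],
  [0,0,0,0,0,0,0.9],
  [0,0,0,0,0,0,0.9],
  [0,0,0,0,0,0,0.9],
  [0,0,0,0,0,0,0.9],
])

```text
time: 33.7
position: [0.4733, 0.1411, 0.0437]
eef_rot: [180.0, -0.0, 53.4]
ft_force: [-0.6, -1.0, 0.1]
grip_width: 0.62
grip_force: 0.0
```

Request:
carry_out([
  [0,0,-0.01,0,0,0,0.9],
  [0,0,-0.02,0,0,0,0.9],
  [0,0,-0.03,0,0,0,1],
  [0,0,-0.03,0,0,0,1],
  [0,0,-0.02,0,0,0,1],
  [-0.02,0.02,0,0,0,0,1],
  [-0.02,0.02,0,0,0,0,1],
  [-0.02,0.02,0,0,0,0,1],
  [-0.02,0.02,0,0,0,0,1],
  [-0.02,0.02,0,0,0,0,1],
])

```text
time: 34.53
position: [0.4939, -0.0002, 0.1545]
eef_rot: [180.0, -0.0, 53.4]
ft_force: [-0.0, -0.0, 0.6]
grip_width: 0.998
grip_force: 0.0
```

Request:
carry_out([
  [-0.02,0.02,0,0,0,0,1],
  [-0.02,0.02,0,0,0,0,1],
  [-0.02,0.02,0,0,0,0,1],
  [-0.02,0.02,0,0,0,0,1],
  [0,0,0,0,0,0,1],
  [0,0,0,0,0,0,1],
  [0,0,0,0,0,0,1],
  [0,0,0,0,0,0,1],
])

```text
time: 35.2
position: [0.5105, -0.1096, 0.1539]
eef_rot: [-180.0, -0.0, 53.5]
ft_force: [-1.0, -0.3, -0.1]
grip_width: 1.0
grip_force: 0.0
```

```bash
python3 - <<'E'
from j import *
jig('top'); c=jig('scene'); cv2.imwrite('pics/end.png',c['image'][:,:,::-1])
E
```

```text
top 1 364 [-1.2 -1.3] mm off; size [0.043 0.03 ] top 0.0817
top 2 380 [-1.  -1.3] mm off; size [0.04  0.046] top 0.0811
top 3 270 [-0.4 -2. ] mm off; size [0.033 0.033] top 0.0822
top 4 170 [0.2 0.2] mm off; size [0.036 0.02 ] top 0.0782
scene 1 293 [-1.4 -0.3] mm off; size [0.041 0.032] top 0.0817
scene 2 275 [-1.   0.3] mm off; size [0.039 0.049] top 0.081
scene 3 200 [ 0.2 -0.6] mm off; size [0.033 0.032] top 0.0819
scene 4 113 [ 1.1 -0.1] mm off; size [0.035 0.021] top 0.0779
```

View pics/end.png

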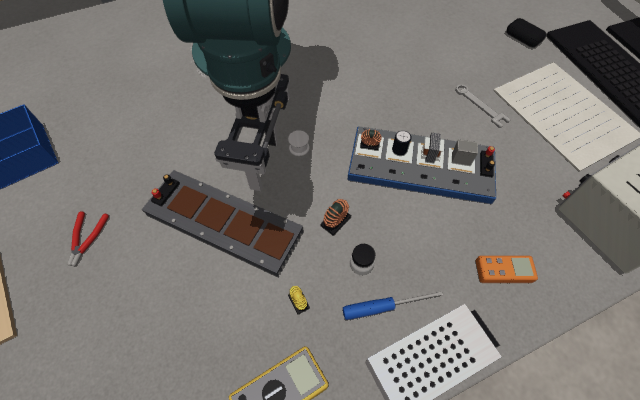

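All four parts stand on the jig in order: film (465,150), choke (432,148), can (402,143), toroid (371,138). The plate is empty and the robot is clear.

```bash
python3 -c "from workcell import hand_in; print(hand_in())"
```

```text
the job is handed in; nothing more can be done
None
```

The job is handed in at about 35 s of robot time: film, choke, can and toroid stand upright on jig pads one to four in order, each about 2 mm or less from its pad's centre in the last pictures; the hand-in gave no verdict.

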